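Hold the badge press's swing arm over its spindle

TASK

We are refitting the swing arm of the badge press. First turn the square parts cup, which stands mouth-down, mouth-up and leave it standing on the bench, ready for the screws; then take the swing arm across its bar at its balance point, lift it, and hold it level above the press base, about four centimetres clear of the spindle, with its bored hub straight over the spindle and its round die over the seat on the nose. Do not bump the press or disturb the other things on the bench, and finish while still holding the arm there, steady: do not lower it or let go.

Things in the scene. Friction and masses are not known exactly. Their poses are not given: they have to be found in the camera images.
- cup_center (a point): centre of the square white plastic parts cup: straight-sided, 46 x 46 mm outside, 50 mm tall, 3 mm walls, 70 g, one end open, grey lip at the mouth. It starts standing mouth-down. Point: 25 mm from either end, 23 mm from each side. x and y are square to the flat sides; z points from the mouth to the closed end (up at the start, down when the job is done). It lies stably on a flat side.
- swing_balance (a point): balance point of the swing arm, in the middle of the bar's section, 19 mm above the part's underside, 70 mm from the die's centre and 100 mm from the hub's. x runs along the bar from hub to die, y across the bar, z up as it lies. The bar is clear to grip 40 mm either way of it; a grip more than 22 mm from it along the bar is not at the balance point.
- swing_hub (a point): centre of the swing arm's bored hub, at its underside (100 mm along -x from the balance point and 19 mm below it)
- swing_die (a point): centre of the swing arm's round die, at its underside (70 mm along +x from the balance point and 19 mm below it)
- spindle_top (a point): top of the upright steel spindle (16 mm diameter, top 110 mm above the bench) on the column at the rear of the white press base, which is fixed to the bench (foot plate 250 x 76 mm, 18 mm thick). Its -x axis points along the foot to the nose; z up.
- seat_top (a point): top centre of the round seat (54 mm disc on a black pillar, 68 mm above the bench) on the nose of the press base, 170 mm from the spindle along the base's -x
- link: spare link lying on the bench, to be left alone: a straight bar with two equal small eyes (36 mm diameter, 20 mm high), 156 mm long over all; origin under its middle, x along the bar. It and the swing arm may change places.
- tape: roll of tan tape lying flat, 84 mm across, 24 mm high; leave alone; origin under its centre
- screwdriver: screwdriver, 180 mm long, lying across near the robot; leave alone; origin under it
- shells: short stack of metal badge shells, 58 mm across, 20 mm high; leave alone; origin under its centre
- wrench: wrench, 160 mm long, lying beside the press; leave alone; origin under it
- pot: round glass pot standing mouth-up, 72 mm across, 55 mm high; leave alone; origin under its centre
- cup: the same cup as cup_center; origin at the centre of its mouth
- swing: swing arm, a loose dark steel casting, 0.45 to 0.75 kg: a bar 14 mm wide and 18 mm deep (10 to 28 mm above the bench as it lies) joins a solid round die (52 mm diameter, 30 mm high, black top) to a bored hub (40 mm diameter, 36 mm high, 18 mm bore), centres 170 mm apart. A small lug stands on the bar's +y side, 38 mm from the hub centre. Origin on the underside, under the balance point.
- press: the press base; origin on the bench under the spindle
Not all that is in view belongs to the job. What is shaped like the cup but black or blue is not meant.

How it is judged:
By the outcome, as a careful person would: the job done as asked, in the order asked, and still so for the second after the job is handed in, while the arm keeps its last pose, push and grip.
It also fails if it takes over 72 s, if anything falls off the work surface, if the arm or the gripper's body presses on something with over 40 N, if the wrist force passes 120 N, or if a joint passes its speed limit or range.

ROBOT

A 7-joint arm with a two-finger parallel gripper is mounted at the origin on the work surface. World frame = base frame: x ahead of the robot, y to its left, z up, the work surface at z = 0. Lengths are in m, angles in rad, forces in N, time in s.
With the tool pointing down it reaches from about 0.35 to 0.9 m from the base axis. Payload 19.9 kg.
Tool frame: the origin (TCP) lies between the finger pads; the fingertips stand 19 mm ahead of it and the grasp point (between the pads) is the TCP; z points along the fingers, y is the line along which they close (so a half turn about z gives the same grasp; the last joint's range is limited). The gripper opens to 94 mm and grips with 3 to 60 N. Pads are 16 mm wide; open, the fingers measure 119 mm over their backs; the gripper's body (75 mm by 177 mm) begins 78 mm behind the grasp point.
Start: joints at [1.087, 0.417, -0.01, 1.614, 0.005, 1.111, -0.053], TCP at [0.267, -0.565, 0.224] pointing down, gripper open.
Joint ranges: [-2.81, 2.81], [-0.39, 2.02], [-1.27, 1.25], [0.06, 2.57], [-1.19, 4.33], [0.19, 2], [-2.82, 2.82]. Speed limits (rad/s): [1.89, 1.89, 2.39, 2.39, 3.01, 3.01, 3.01].

INTERFACE

Orientations are given as a 3x3 rotation matrix whose columns are the frame's x, y, z axes.
In Python, from rig import robot gives the robot as it stands. Calls block until the motion is done:
- robot.move_ptp(position, orientation): joint-space move of the TCP to a pose.
- robot.move_linear(position, velocity=0.15, frame=None, threshold=None): straight line of the TCP; frame=None keeps the orientation; velocity is the mean speed in m/s. With threshold (N) it stops when the force on the tool has changed by that much, and returns True; else False.
- robot.goto_joints(angles): joint-space move.
- robot.gripper_to(opening): finger opening in m; the grip force is fixed at half the most; returns when the fingers have stopped.
- robot.pause(seconds).
- robot.ik(position, orientation): joint angles nearest the present ones, or None.
- robot.get_state(): the state.
- robot.grab_frame(name): name is "scene" or "top" or "wrist"; returns the picture (480x640x3 uint8, red, green, blue); there is no depth.
- robot.camera_info(name): a dict with "fx", "fy", "cx", "cy" (pixels), "dist" ([k1, k2, p1, p2, k3] as OpenCV has them; the pictures are not rectified), "rvec" (rotation vector, rad) and "tvec" (3), from world to camera coordinates, as OpenCV has them. Camera axes: x right, y down, z forward; pixel columns grow to the right and rows downward; lengths in m; the calibration is good to about 2 mm. A picture is of the moment at which its call begins: read the wrist's pose just before it. camera_info takes no time and is no camera call; for the wrist camera it gives the pose at the moment of the call.
A pose or a line that the arm cannot do raises robot.PlanningError and nothing moves.
- robot.sign_off(): hands the job in; it is judged then, once.
The state is a dict: "time": time; "qpos": joint angles; "joint_vel": joint speeds; "effort": joint torques, N m; "ee_pos": TCP position; "tool_rot": TCP orientation; "force": force on the tool from outside, world axes, zero at the start; "moment": the same for the moment, N m; "opening": finger opening in m; "grasp_force": force on a finger pad.
Only numpy, scipy, OpenCV 4.12 (cv2) and the standard library are available. Lean on these libraries where they do the work, as an engineer would, in place of code of your own. Each camera call takes 0.05 s, during which the arm holds its last target. There are 200 camera calls.

## Working session

There is one attempt and no reset: what is moved stays moved. The work goes in short steps, each a Python script; the robot and the scene stay as the last script left them, time stands still between calls to the robot, and variables do not carry over. Pictures are saved under pics/ and viewed, at most 10 in all, crops included, and the job is handed in when it is done.

```bash
ls; mkdir -p pics; python3 - <<'E'
from rig import robot
import cv2
for n in("scene","top"):
    f=robot.grab_frame(n); cv2.imwrite(f"pics/{n}0.png",f[:,:,::-1]); i=robot.camera_info(n); print(n,i)
s=robot.get_state(); print(s["time"],s["ee_pos"],s["opening"])
print(robot.camera_info("wrist"))
E
```

```text
pics
scene {'fx': 593.976846708311, 'fy': 593.976846708311, 'cx': 320.6446649678788, 'cy': 237.2039555121687, 'dist': array([0.02633284, 0.        , 0.        , 0.        , 0.        ]), 'rvec': array([ 2.1131349 ,  1.59328312, -0.44955891]), 'tvec': array([-0.08564101, -0.41781476,  1.62423199])}
top {'fx': 502.4750404756259, 'fy': 502.4750404756259, 'cx': 317.6115853672555, 'cy': 244.60143101937885, 'dist': array([-0.13196664,  0.        ,  0.        ,  0.        ,  0.        ]), 'rvec': array([ 2.17080835, -2.03969914,  0.22670472]), 'tvec': array([-0.08399379,  0.5499948 ,  1.1011379 ])}
0.1 [ 0.26708918 -0.5647089   0.22389574] 0.09374357752128487
{'fx': 351.8060511414638, 'fy': 351.8060511414638, 'cx': 317.6386627064031, 'cy': 237.905055971292, 'dist': array([0.00695135, 0.        , 0.        , 0.        , 0.        ]), 'rvec': array([-2.46894166,  1.56170606,  0.19979381]), 'tvec': array([-0.62466934, -0.0269818 ,  0.39091175])}
```

View pics/top0.png

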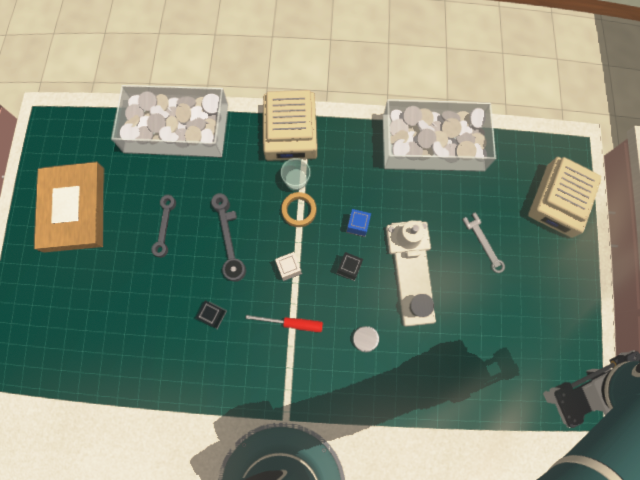

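View pics/scene0.png

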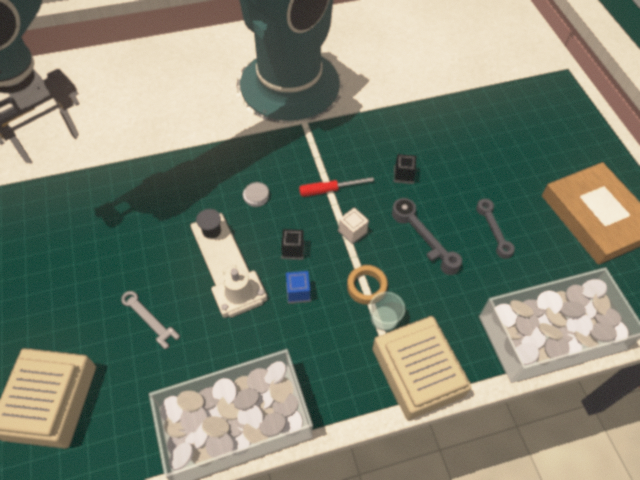

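The top view shows the white cup near (288,265), the swing arm from its hub (220,202) to its die (233,269), and the link at left (162,225). It also shows the press spindle near (411,230) and the seat near (421,305). In the scene view the cup is at (353,225) and the swing arm runs from (404,208) to (452,262).

```bash
cat > h.py <<'E'
import numpy as np, cv2
from rig import robot
from scipy.spatial.transform import Rotation as Ro
def cast(info,px,z):
    K=np.array([[info["fx"],0,info["cx"]],[0,info["fy"],info["cy"]],[0,0,1]])
    p=cv2.undistortPoints(np.array(px,float).reshape(-1,1,2),K,info["dist"]).reshape(-1,2)
    R=cv2.Rodrigues(info["rvec"])[0]; c=-R.T@info["tvec"]
    d=np.c_[p,np.ones(len(p))]@R
    return c+d*((z-c[2])/d[:,2])[:,None]
def tool(yaw,tilt=0):
    "tool down, its y at yaw in the plane, turned by tilt about its own y"
    return (Ro.from_euler('z',yaw-np.pi/2)*Ro.from_euler('y',tilt)*Ro.from_matrix(np.array([[1,0,0],[0,-1,0],[0,0,-1.]]))).as_matrix()
E
python3 - <<'E'
from h import *
i=robot.camera_info("top")
f=cv2.imread("pics/top0.png"); 
for n,p,z in [("cup",(288,265),.05),("hub",(220,202),.036),("die",(233,269),.03),("spin",(412,229),.11),("seat",(421.5,305),.068),("blackcup",(349,265),.05),("tape",(299,210),.024),("drv",(300,325),.01),("shell",(366,339),.02),("bk2",(210,314),.05),("blue",(359,221),.05),("link",(163,226),.01)]:
    print(n,cast(i,[p],z)[0].round(3))
cv2.imwrite("pics/crop.png",np.hstack([cv2.resize(f[230:305,245:330],None,fx=4,fy=4,interpolation=2),cv2.resize(f[210:310+25,380:440],None,fx=300/125,fy=300/125,interpolation=2)]))
for k in [(.4,.0),(.48,.0)]:
  for yaw in np.radians([0,30,60,90,120,150]):
    print(k,round(yaw,2),[ (t,) for t in (-60,-45,-30,30,45,60) if robot.ik([*k,.08],tool(yaw,np.radians(t))) is not None])
E
```

```text
cup [0.504 0.016 0.05 ]
hub [0.65  0.193 0.036]
die [0.49  0.146 0.03 ]
spin [ 0.592 -0.259  0.11 ]
seat [ 0.428 -0.292  0.068]
blackcup [ 0.513 -0.125  0.05 ]
tape [0.645 0.001 0.024]
drv [ 0.37 -0.02  0.01]
shell [ 0.347 -0.175  0.02 ]
bk2 [0.379 0.185 0.05 ]
blue [ 0.619 -0.143  0.05 ]
link [0.588 0.333 0.01 ]
(0.4, 0.0) 0.0 [(-60,), (-45,), (-30,), (30,), (45,), (60,)]
(0.4, 0.0) 0.52 [(-60,), (-45,), (-30,), (30,), (45,), (60,)]
(0.4, 0.0) 1.05 [(-30,), (30,), (45,), (60,)]
(0.4, 0.0) 1.57 [(30,), (45,), (60,)]
(0.4, 0.0) 2.09 [(30,), (45,), (60,)]
(0.4, 0.0) 2.62 [(-60,), (-45,), (-30,), (30,), (45,), (60,)]
(0.48, 0.0) 0.0 [(-60,), (-45,), (-30,), (30,), (45,), (60,)]
(0.48, 0.0) 0.52 [(-60,), (-45,), (-30,), (30,), (45,), (60,)]
(0.48, 0.0) 1.05 [(-60,), (-45,), (-30,), (30,), (45,), (60,)]
(0.48, 0.0) 1.57 [(-30,), (30,), (45,), (60,)]
(0.48, 0.0) 2.09 [(-60,), (-45,), (-30,), (30,), (45,), (60,)]
(0.48, 0.0) 2.62 [(-60,), (-45,), (-30,), (30,), (45,), (60,)]
```

View pics/crop.png

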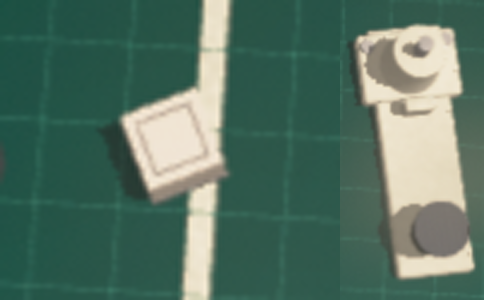

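The crop shows the cup's top face with corners near (275,259), (294,252), (300,271) and (283,278) in full-image pixels. It is turned about 20°. Next come close looks at the press, the swing arm and the cup.

```bash
python3 - <<'E'
from h import *
import pickle
s=robot.get_state(); i=robot.camera_info("wrist"); R=cv2.Rodrigues(i["rvec"])[0]
print("cam in tool",(s["tool_rot"].T@(-R.T@i["tvec"]-s["ee_pos"])).round(3), (R@s["tool_rot"]).round(2).tolist())
print(s["tool_rot"].round(2).tolist())
D={}
for n,p in [("press",(.47,-.27,.38)),("swing",(.52,.17,.36)),("cup",(.46,.016,.25))]:
    best=min((abs(np.array(q)-robot.get_state()["qpos"]).max(),k) for k in (np.pi/2,-np.pi/2) if (q:=robot.ik(p,tool(k))) is not None)[1]
    robot.move_ptp(p,tool(best)); robot.pause(.2)
    i=robot.camera_info("wrist"); f=robot.grab_frame("wrist"); D[n]=i
    cv2.imwrite(f"pics/w_{n}.png",f[:,:,::-1]); s=robot.get_state(); print(n,best,s["time"],s["qpos"].round(2) if hasattr(s["qpos"],'round') else s["qpos"])
pickle.dump(D,open("D.pkl","wb"))
a=[cv2.resize(cv2.imread(f"pics/w_{n}.png"),(400,300)) for n in D]
cv2.imwrite("pics/w3.png",np.vstack([np.hstack(a[:2]),np.hstack([a[2],0*a[2]])]))
E
```

```text
cam in tool [ 0.072  0.    -0.161] [[0.0, 1.0, -0.0], [-0.97, 0.0, -0.25], [-0.25, 0.0, 0.97]]
[[0.9, 0.43, -0.0], [0.43, -0.9, 0.0], [-0.0, -0.0, -1.0]]
press 1.5707963267948966 1.8 [ 0.57  0.16 -0.12  1.6   0.02  1.38 -1.12]
swing 1.5707963267948966 3.675 [ 0.06  0.21 -0.51  1.61  0.11  1.35 -2.04]
cup 1.5707963267948966 4.7333 [ 0.3   0.11 -0.43  1.96  0.05  1.08 -1.72]
```

View pics/w3.png

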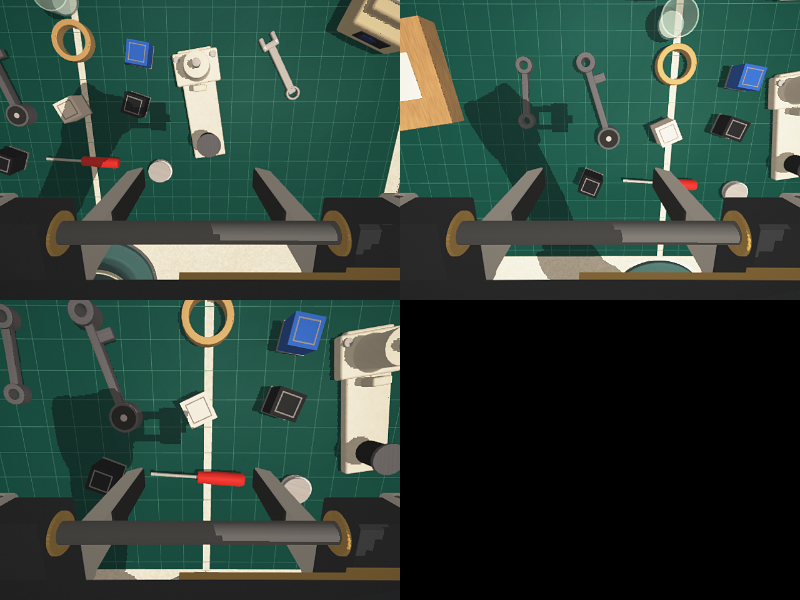

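The composite shows the cup at about (317,176) in full-size cup-view pixels. The swing arm's hub is at about (298,100) and its die at (333,222) in the swing view. The spindle is at about (312,103) and the seat at (333,230) in the press view.

```bash
python3 - <<'E'
import cv2,numpy as np
C=[("press",280,70),("swing",280,70),("cup",270,130)]
o=[]
for n,x,y in C:
    f=cv2.imread(f"pics/w_{n}.png"); 
    w,h=(90,200) if n!="cup" else (90,100)
    if n=="swing": w=90
    c=cv2.resize(f[y:y+h,x:x+w],None,fx=3,fy=3,interpolation=2)
    c=cv2.copyMakeBorder(c,0,600-c.shape[0],0,0,cv2.BORDER_CONSTANT)
    for k in range(0,h,20): cv2.putText(c,str(y+k),(0,3*k+4),0,.3,(0,255,255)); 
    for k in range(0,w,20): cv2.putText(c,str(x+k),(3*k-8,8),0,.3,(0,255,255)); cv2.line(c,(3*k,10),(3*k,14),(0,255,255))
    o.append(c[:, :266])
cv2.imwrite("pics/z3.png",np.hstack(o))
E
```

```text
(no output)
```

View pics/z3.png

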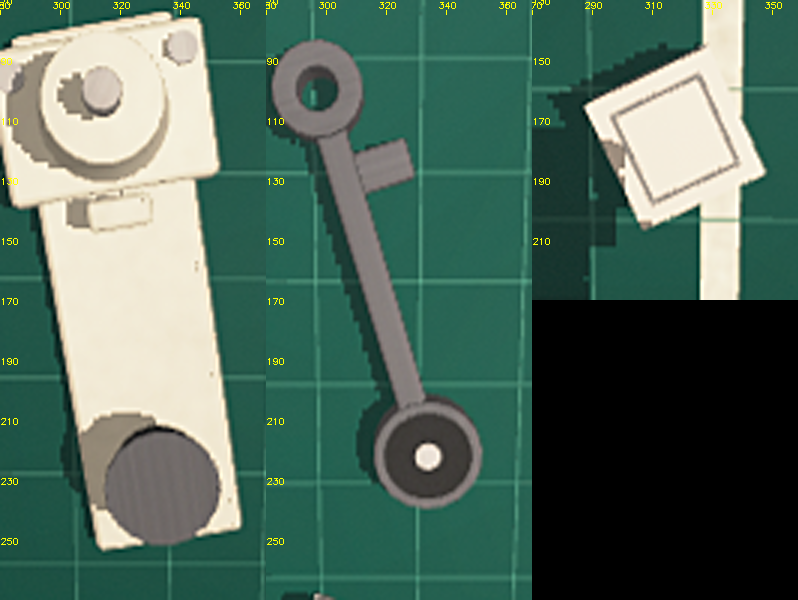

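The crops give spindle (314,100.3), seat (334,232.7), hub (297,99.3) and die (334,222.3). The cup's top-square corners fall at crop pixels (81,115), (165,75), (208,163) and (121,203).

```bash
python3 - <<'E'
from h import *
import pickle
D=pickle.load(open("D.pkl","rb"))
sp=cast(D["press"],[(314,100.3)],.11)[0]; se=cast(D["press"],[(334,232.7)],.068)[0]
hu=cast(D["swing"],[(297,99.3)],.036)[0]; di=cast(D["swing"],[(334,222.3)],.03)[0]
c=cast(D["cup"],np.array([(81,115),(165,75),(208,163),(121,203)])/3+[270,130],.05)
d=lambda a,b:round(np.linalg.norm((a-b)[:2]),4)
print(sp,se,d(sp,se),hu,di,d(hu,di)); print(c.mean(0),[d(c[k],c[k-1]) for k in range(4)])
e=c[1]-c[0]; print("cup yaw",np.degrees(np.arctan2(e[1],e[0]))); e=c[2]-c[1]; print(np.degrees(np.arctan2(e[1],e[0])))
for a,b in((hu,di),(sp,se)): print(np.degrees(np.arctan2(*(b-a)[1::-1])))
# cup flip feasibility
import itertools
q0=robot.get_state()["qpos"]
for yd in (24,114,-66,-156, 204):
  for t in(-45,45):
    q=robot.ik([*c.mean(0)[:2],.03],tool(np.radians(yd),np.radians(t))); print(yd,t,None if q is None else np.round(q,2), tool(np.radians(yd),np.radians(t))[:,2].round(2))
E
```

```text
[ 0.593587  -0.2667894  0.11     ] [ 0.42718198 -0.29356556  0.068     ] 0.1685 [0.65208437 0.19545752 0.036     ] [0.48873547 0.14555664 0.03      ] 0.1708
[0.50423236 0.0167061  0.05      ] [np.float64(0.0325), np.float64(0.0311), np.float64(0.0327), np.float64(0.0327)]
cup yaw -64.93695947783823
-152.94398241766038
-163.01279531412158
-170.85891705049275
24 -45 [ 0.19  0.89 -0.91  2.11  1.47  1.47  1.91] [ 0.29 -0.65 -0.71]
24 45 [ 0.53  0.83 -0.37  1.74 -0.38  1.14 -2.27] [-0.29  0.65 -0.71]
114 -45 [ 0.49  0.57 -0.37  2.48  3.61  0.58  1.74] [ 0.65  0.29 -0.71]
114 45 [ 0.12  0.97 -0.48  1.47  0.45  1.62 -1.67] [-0.65 -0.29 -0.71]
-66 -45 [ 0.43  1.24 -1.09  1.46  0.83  1.88  1.15] [-0.65 -0.29 -0.71]
-66 45 [ 1.12  0.91 -1.09  2.47  2.75  0.5  -0.26] [ 0.65  0.29 -0.71]
-156 -45 [ 0.65  0.87 -0.54  1.73 -0.25  1.11  0.76] [-0.29  0.65 -0.71]
-156 45 [-0.12  0.71 -0.51  2.12  1.31  1.18 -1.2 ] [ 0.29 -0.65 -0.71]
204 -45 [ 0.65  0.87 -0.54  1.73 -0.25  1.11  0.76] [-0.29  0.65 -0.71]
204 45 [-0.12  0.71 -0.51  2.12  1.31  1.18 -1.2 ] [ 0.29 -0.65 -0.71]
```

Distances check out: 168.5 and 170.8 mm against 170, and the cup is at (0.504, 0.017) with yaw about 26°. I'll flip the cup in two 90° steps, taking it at −45° and setting it down at +45°.

```bash
cat >> h.py <<'E'
def flip90(xy,yaw,zgrip,zplace):
    A,B=tool(yaw,-np.pi/4),tool(yaw,np.pi/4)
    robot.move_ptp([*xy,.13],A); robot.move_linear([*xy,zgrip],velocity=.1)
    robot.gripper_to(.03); s=robot.get_state(); print("grip",s["opening"],s["grasp_force"],s["time"])
    if s["opening"]<.04: raise SystemExit("missed")
    robot.move_linear([*xy,.15],velocity=.15); robot.move_ptp([*xy,.15],B)
    robot.move_linear([*xy,.04],velocity=.12)
    print("touch",robot.move_linear([*xy,zplace],velocity=.03,threshold=4),robot.get_state()["ee_pos"],robot.get_state()["opening"])
    robot.gripper_to(.08); robot.move_linear([*xy,.15],velocity=.15); print(robot.get_state()["time"])
E
python3 - <<'E'
from h import *
robot.gripper_to(.08)
flip90([.504,.017],np.radians(206),.028,.0225)
robot.pause(.1)
i=robot.camera_info("top")
cv2.imwrite("pics/t1.png",np.hstack([cv2.resize(robot.grab_frame("top")[200:340,190:390,::-1],(400,280),interpolation=2),cv2.resize(robot.grab_frame("wrist")[:,:,::-1],(373,280))]))
E
```

```text
grip 0.04561904728765354 29.999669236131012 9.1833
touch True [0.50393814 0.0168988  0.02283938] 0.04586964511600263
15.0583
```

View pics/t1.png

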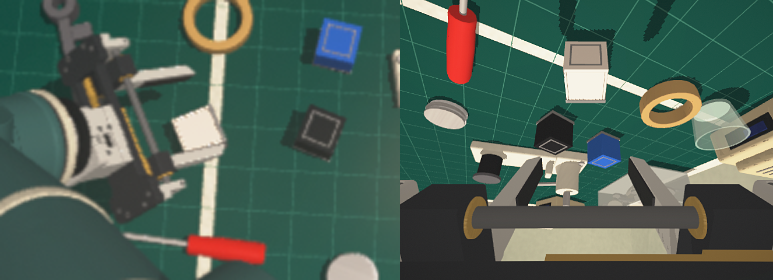

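The cup lies on a flat side, still near (290,265) in the top view, with its closed end towards +y. I'll do the second quarter turn in the same sense.

```bash
python3 - <<'E'
from h import *
import pickle
flip90([.504,.017],np.radians(206),.026,.0245)
p=(.50,.16,.33); robot.move_ptp(p,tool(np.pi/2)); robot.pause(.2)
D=pickle.load(open("D.pkl","rb"))
D["sw2"]=robot.camera_info("wrist"); f=robot.grab_frame("wrist")[:,:,::-1]; cv2.imwrite("pics/sw2.png",f)
pickle.dump(D,open("D.pkl","wb")); print(robot.get_state()["time"],robot.get_state()["qpos"])
t=robot.grab_frame("top")[:,:,::-1]; cv2.imwrite("pics/t2.png",t)
cv2.imwrite("pics/v2.png",np.hstack([f[:300,200:],cv2.resize(t[210:330,380:450],None,fx=2.5,fy=2.5,interpolation=2)]))
E
```

```text
grip 0.04589918850258947 30.000371152909793 18.4667
touch False [0.50395801 0.01704825 0.02443004] 0.04582674244388146
24.275
25.6167 [ 0.40645313  0.24776305 -0.91489948  1.70044617  0.2030959   1.29504751
 -2.11925511]
```

View pics/v2.png

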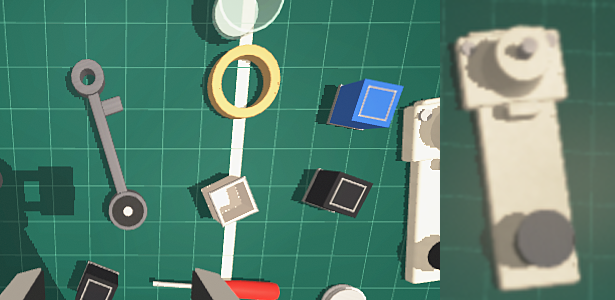

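The cup now stands mouth-up at (229,199) in the left crop. The swing arm's hub is at (287,77) and its die at (327.5,211). In the top view the spindle is at (415.2,228.4) and the seat at (422,305.2).

```bash
python3 - <<'E'
from h import *
import pickle
D=pickle.load(open("D.pkl","rb"))
hu=cast(D["sw2"],[(287,77)],.036)[0]; di=cast(D["sw2"],[(327.5,211)],.03)[0]
print(hu,di,np.linalg.norm((hu-di)[:2]))
t=robot.camera_info("top"); print(cast(t,[(415.2,228.4)],.11),cast(t,[(422,305.2)],.068))
hu=(hu+[.65208,.19546,.036])/2; di=(di+[.48873,.14556,.03])/2
u=(di-hu)[:2]; yaw=np.arctan2(u[1],u[0]); b=(hu[:2]+di[:2])/2+ u/np.linalg.norm(u)*.015
print("bal",b,"yaw",np.degrees(yaw)); ty=yaw-np.pi/2+2*np.pi if yaw<0 else yaw-np.pi/2
ty=(ty+np.pi)%(2*np.pi)-np.pi; ty=ty if abs(ty-np.pi/2)<1 else (ty+np.pi)
print(np.degrees(ty))
robot.gripper_to(.06)
robot.move_ptp([*b,.14],tool(ty)); robot.move_linear([*b,.05],velocity=.12)
print(robot.move_linear([*b,.0225],velocity=.04,threshold=5))
robot.gripper_to(.005); s=robot.get_state(); print(s["opening"],s["grasp_force"],s["ee_pos"],s["force"],s["moment"])
robot.move_linear([*b,.06],velocity=.06); robot.pause(.3)
s=robot.get_state(); print(s["force"],s["moment"],s["opening"],s["time"])
cv2.imwrite("pics/sc.png",robot.grab_frame("scene")[:,:,::-1])
cv2.imwrite("pics/sw3.png",robot.grab_frame("wrist")[:,:,::-1])
a=cv2.imread("pics/sc.png")[150:300,340:500]; w=cv2.imread("pics/sw3.png")
cv2.imwrite("pics/v3.png",np.hstack([cv2.resize(a,(448,420),interpolation=2),cv2.resize(w[:,160:480],(280,420))]))
E
```

```text
[0.65175492 0.19609795 0.036     ] [0.48940565 0.14621476 0.03      ] 0.16983997860000996
[[ 0.5939177  -0.26575901  0.11      ]] [[ 0.42755088 -0.29316547  0.068     ]]
bal [0.55615062 0.16643927] yaw -162.9667157641214
107.0332842358786
False
0.013572057568824875 30.000057220458984 [0.55613193 0.16644925 0.0225108 ] [-0.64511724 -1.04002076  0.27952173] [ 0.05143554  0.02006948 -0.01655616]
[ 0.35356575 -0.05595159 -4.67926752] [-0.00150503 -0.0394742   0.01644974] 0.013571017785606779 30.5833
```

View pics/v3.png

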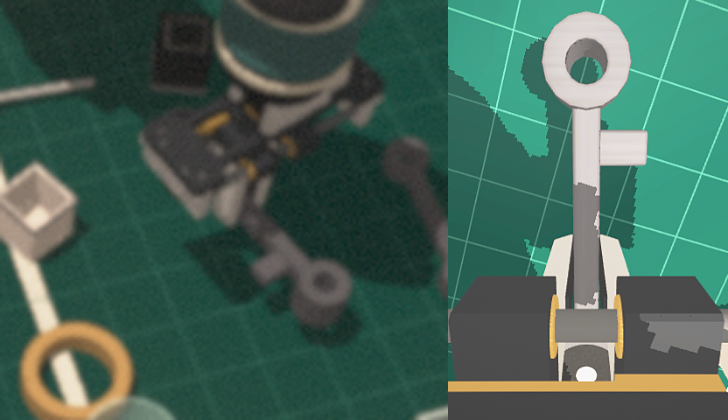

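The arm is lifted level: the hub is straight ahead in the wrist view and the cup stands mouth-up at left. The load is about 0.48 kg and the moment is small. Next I'll carry it to the press.

```bash
python3 - <<'E'
from h import *
import pickle
sp=np.array([.5938,-.2663]); se=np.array([.4274,-.2934]); u=(se-sp)/np.linalg.norm(se-sp)
b=(sp+se)/2+u*.015; ty=np.arctan2(u[1],u[0])-np.pi/2+2*np.pi; print(b,np.degrees(ty))
p=robot.get_state()["ee_pos"]
robot.move_linear([p[0],p[1],.23],velocity=.12)
robot.move_linear([*b,.23],velocity=.13,frame=tool(ty))
robot.move_linear([*b,.1725],velocity=.05); robot.pause(.6)
s=robot.get_state(); print(s["ee_pos"],s["force"],s["moment"],s["opening"],s["time"])
D=pickle.load(open("D.pkl","rb")); D["end"]=robot.camera_info("wrist"); pickle.dump(D,open("D.pkl","wb"))
w=robot.grab_frame("wrist")[:,:,::-1]; a=robot.grab_frame("scene")[:,:,::-1]
cv2.imwrite("pics/we.png",w);cv2.imwrite("pics/se.png",a);cv2.imwrite("pics/te.png",robot.grab_frame("top")[:,:,::-1])
cv2.imwrite("pics/v4.png",np.hstack([cv2.resize(a[140:340,150:330],(432,480),interpolation=2),w[:,140:500]]))
E
```

```text
[ 0.49579506 -0.28226114] 99.25001312401803
[ 0.49580196 -0.28225195  0.17251201] [-0.06161081  1.35397873 -4.35649205] [ 0.02042801 -0.01009555 -0.00658949] 0.013535463078942385 37.7833
```

View pics/v4.png

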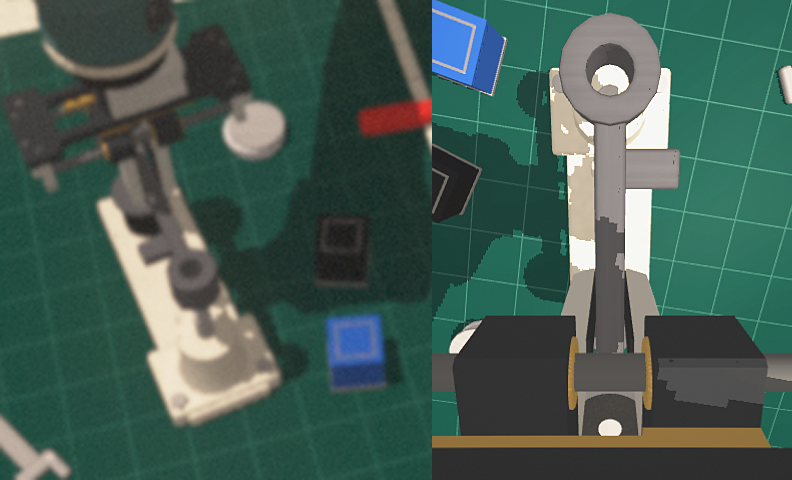

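The arm is held over the press. In the wrist view the hub bore is at (317,70) and the die dot at (318,428). I'll check both against the targets.

```bash
python3 - <<'E'
from h import *
import pickle
i=pickle.load(open("D.pkl","rb"))["end"]
h=cast(i,[(317.5,70)],.186)[0]; d=cast(i,[(318,428)],.18)[0]
print(h,d,np.linalg.norm((h-d)[:2]))
u=np.array([-.9869,-.1612]); b=np.array([.4958,-.2822])
print("targets",b-.1*u,b+.07*u)
P=lambda i,p:cv2.projectPoints(np.array(p,float).reshape(-1,3),i["rvec"],i["tvec"],np.array([[i["fx"],0,i["cx"]],[0,i["fy"],i["cy"]],[0,0,1]]),i["dist"])[0].reshape(-1,2).round(1)
H=b-.1*u
print("wrist hubtop/spindle",P(i,[[*H,.186],[*H,.11]]).tolist())
s=robot.camera_info("scene"); q=P(s,[[*H,.186],[*H,.11]]); print("scene in view",((q-[150,140])*2.4).tolist())
E
```

```text
[ 0.59543373 -0.26606197  0.186     ] [ 0.42701489 -0.29389045  0.18      ] 0.1707024596154396
targets [ 0.59449 -0.26608] [ 0.426717 -0.293484]
wrist hubtop/spindle [[317.2, 72.6], [317.3, 98.8]]
scene in view [[188.64, 266.87999999999994], [199.67999999999998, 314.1599999999999]]
```

```bash
python3 -c "
from rig import robot
print(robot.get_state()['joint_vel'],robot.sign_off())"
```

```text
the job is handed in; nothing more can be done
[-1.87684276e-04  1.73523067e-03  1.03991867e-03 -1.99217515e-05
 -5.81909994e-04  2.64427396e-04 -1.26302357e-03] None
```

The cup stands mouth-up on the bench, and the swing arm is held level and steady about 4 cm above the spindle, with hub and die each measured within about 1 mm of target; the job was handed in at about 38 s, and no verdict came back.

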